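# Open a linocut printing jig by one plunger hole and load the block

## Task

The printing jig's sliding fence is one hole too close for the red-faced linocut block. Pull up the black spring plunger knob, slide the fence away from the fixed wooden fence to the very next hole and let the pin snap fully home there, gently, without ramming the pin against the bar. Then lay the block, red face up, flat on the jig's bed between the two fences and square to them, and let go. Leave the small blue-faced block, the green lino offcut, the tape roll and the ink jar where they are.

Things in the scene. Friction and masses are not known exactly. Their poses are not given: they have to be found in the camera images.
- jig: Fixed wooden bed plate, 160 mm (x) by 330 mm (y) by 12 mm thick; origin at the centre of its underside, on the table. Along its y axis, from -y: fixed dark-wood fence (140 mm along x, 14 mm thick, 16 mm high above the bed, bay-side face at y = -118 mm), the bay with a grey floor, the sliding steel fence. +y is the opening direction.
- carriage (a joint): Position of the sliding fence in m, growing along the jig's +y; 0 at the start with the pin in the first hole; end stops at -0.002 and 0.108. It drags with about 3 N, 5 to 12 N when pushed by the knob with the pin riding on the bar. The next hole was set by hand somewhere between 0.034 and 0.054 and is hidden under the saddle: it must be found by feel. A further hole at 0.098 is the wrong one.
- fence (a point): Middle of the foot of the sliding fence's bay-side face, on the bed; at joint 0 it is at jig x = 0, y = -83 mm. Steel fence 140 mm along x, 14 mm thick, 16 mm high above the bed. It moves with the blue saddle (52 mm along x, 121 mm along y, top 39 mm above the table) that carries the plunger, whose axis is 68 mm further along +y.
- plunger: Black round plunger knob, 26 mm across, 24 mm tall; origin at its centre, 80 mm above the table when the pin is home, z up; at the start at jig x = 0, y = -15 mm. Below it a steel barrel of 18 mm diameter, top 63 mm above the table. It pulls up 16 mm against a spring: 7.5 N at home, 11.5 N at the top. Off a hole the pin rides on the bar, with the knob 89 mm above the table.
- index_bar: Fixed bar with the holes, under the saddle, 36 mm wide, 12 to 24 mm above the table; origin on its underside, below the first hole. The plunger's 8 mm pin reaches 9 mm into a hole, with 1 mm play to each side along the slide, and drops in by its spring if the knob is not gripped. About 40 N between pin and bar would bend the pin.
- bay (a point): Point on the jig's bed (12 mm above the table) in the middle of the bay once it is opened: jig x = 0, y = -78 mm. The opened bay is 69 to 89 mm wide along the jig's y (35 mm at the start).
- block: Loose linocut block: pale wood with a 4 mm red lino face on top with a white flower cut, 46 mm (x) by 62 mm (y) by 30 mm tall, about 90 g; origin at the centre of its underside. Its 62 mm side goes across the bay (along the jig's y, either way round).
- spare: Bystander: small block 40 by 40 by 22 mm with blue lino face; origin under its centre.
- tape: Bystander: yellow tape roll, 96 mm across, 25 mm high, lying flat; origin under its centre.
- ink: Bystander: blue ink jar, 56 mm across, 75 mm high; origin under its centre.
- offcut: Bystander: green lino offcut 60 by 100 by 5 mm; origin under its centre.
Mind the look-alikes: they are no part of the job. Leave any turquoise look-alike of the block alone.

How it is judged:
On the way, in this order (a step that is already met when the one before it is completed fails the run):
1. the plunger's pin is pulled out of the first hole (z of plunger in the frame of jig above 0.0885 m), for 0.1 s.
2. the sliding fence is locked at the next hole: the pin dropped home in it (value of joint carriage between 0.03 and 0.058 m and z of plunger in the frame of jig below 0.083 m), for 0.2 s.
At the end, for the whole second after the job is handed in: The pin is home (knob within 3 mm of its lowest) in the next hole (fence 30 to 58 mm from its start); the block rests flat on the bed between the fences, red face up (tilt under 0.08 rad), square within 0.2 rad, its middle within 45 mm of the middle of the fences' length (all of step 2 and x of block in the frame of bay between -0.045 and 0.045 m and y of block in the frame of jig between -0.092 and -0.055 m and z of block in the frame of jig between 0.009 and 0.0145 m and angle between block's own z axis and vertical below 0.08 rad and angle between the x axis of block and the x axis of jig, either way round below 0.2 rad and linear speed of block below 0.02 m/s); the robot touches nothing.
It fails at once if the pin is forced against the index bar with more than 40 N (contact force between plunger and index_bar above 40 N).
It fails at once if the blue-faced block, offcut, tape roll or ink jar is moved more than 20 mm (distance of any of spare, tape, ink, offcut from where it was at the start of the episode above 0.02 m).
It also fails if it takes over 54 s, if anything falls off the work surface, if the arm or the gripper's body presses on something with over 40 N, if the wrist force passes 120 N, or if a joint passes its speed limit or range.

## Robot

A 7-joint arm with a two-finger parallel gripper is mounted at the origin on the work surface. World frame = base frame: x ahead of the robot, y to its left, z up, the work surface at z = 0. Lengths are in m, angles in rad, forces in N, time in s.
With the tool pointing down it reaches from about 0.4 to 0.875 m from the base axis. Payload 19.3 kg.
Tool frame: the origin (TCP) lies between the finger pads; the fingertips stand 17 mm ahead of it and the grasp point (between the pads) lies 2 mm behind it; z points along the fingers, x is the direction in which the jaws open and shut, and the axes are right-handed (so a half turn about z gives the same grasp; the last joint's range is limited). The gripper opens to 85 mm and grips with 20 to 120 N. Pads are 22 mm wide; open, the fingers measure 114 mm over their backs; the gripper's body (76 mm by 85 mm) begins 54 mm behind the grasp point. The pads swing forward as they close: fully open they stand 13 mm farther back than shut.
Start: joints at [1.04, 0.521, -0.036, 1.599, 0.021, 1.021, -0.113], TCP at [0.278, -0.56, 0.21] pointing down, gripper open.
Joint ranges: [-2.91, 2.91], [-0.3, 2.13], [-1.5, 1.42], [0.17, 2.43], [-1.26, 4.41], [0.16, 1.93], [-2.52, 2.52]. Speed limits (rad/s): [1.89, 1.89, 2.39, 2.39, 3.01, 3.01, 3.01].

## Interface

Orientations are given as [roll, pitch, yaw] about the fixed x, y, z axes, in that order (R = Rz(yaw) Ry(pitch) Rx(roll)).
In Python, from workcell import bot gives the robot as it stands. The module is installed in compiled form; this text tells all that it offers.
- The arm moves only by the tool arm_command, never from a script. Its argument "targets" is a list of rows, each a list of 6 numbers: the shift along the tool's x, y, z in mm, then the turn, a rotation vector about the tool's x, y, z in degrees. In form: [[x, y, z, wx, wy, wz], ...]. A call has 1 to 8 rows; each row shifts and turns the pose as measured when the row begins, along the tool's axes as they then stand; what a row does not reach is not made up. A row lasts 1/10 s, in which the tool goes at most 50 mm and 8.59 degrees, less where a joint would pass 70% of its speed; a pose out of reach is approached as far as the arm can. A call is refused whole if a number of a shift passes 50 or a number of a turn 8.59, either way. A call with a gripper value outside its range is refused whole. "grip" is the opening in per cent of the stroke, from 0 (shut) to 100 (fully open), set as the call begins (left out, the last holds). The fingers move at their own pace and stop on an object; "grip_force" is the grip in N (left out, the last holds). Time passes only in rows, so rows that do not move let the fingers close. It gives the time, the measured TCP pose, the force and the opening at its end, in the units of the state.
- bot.observe(): the state, without advancing time (a new reading comes with each control period).
- bot.grab_frame(name): name is "side" or "top"; returns a dict with "color" (480x640x3 uint8, red, green, blue), "depth" (480x640 float32, m along the optical axis (not along the pixel's ray), 0 where there is no reading), "fov_y" (degrees; the focal length in pixels is half the picture's height over the tangent of half this angle, whatever the lens; pixels are square), "cx", "cy" (the principal point, pixels), "R" (3x3) and "t" (3): a world point X has camera coordinates R X + t. Camera axes: x right, y down, z forward; pixel columns grow to the right and rows downward; lengths in m; the calibration is good to about 2 mm. A picture is of the moment at which its call begins.
- bot.job_done(): hands the job in, once; it reports no verdict.
The state is a dict: "clock": time; "qpos": joint angles; "qd": joint speeds; "joint_efforts": joint torques, N m; "position": TCP position; "tool_rot": TCP orientation; "force": force on the tool from outside, world axes, zero at the start; "moment": the same for the moment, N m; "grip_width": finger opening in m.
Only numpy, scipy, OpenCV 4.12 (cv2) and the standard library are available. Lean on these libraries where they do the work, as an engineer would, in place of code of your own. Each camera call takes 0.05 s, during which the arm holds its last target. There are 200 camera calls.

## Working session

There is one attempt and no reset: what is moved stays moved. The work goes in short steps, Python scripts to look and compute and a tool call to move; the robot and the scene stay as the last step left them, time stands still between calls to the robot, and variables do not carry over. Pictures are saved under pics/ and viewed, about 8 in all and at most 12, crops included, and the job is handed in when it is done.

Besides the shell and the picture viewer there is one more tool, called as name(argument=value, ...) on one line, values as JSON. arm_command: Moves the arm, as the interface text tells. Its arguments: {"type":"object","properties":{"targets":{"type":"array"},"grip":{"type":"number"},"grip_force":{"type":"number"}},"required":["targets"]}

```bash
mkdir -p pics; cat > h.py <<'E'
import numpy as np,cv2
from workcell import bot
def grab(n,save=None):
    f=bot.grab_frame(n)
    if save: cv2.imwrite('pics/'+save,f['color'][...,::-1])
    return f
def pts(f):
    d=f['depth'];h,w=d.shape;F=h/2/np.tan(np.radians(f['fov_y'])/2)
    v,u=np.mgrid[:h,:w]
    c=np.stack([(u-f['cx'])/F*d,(v-f['cy'])/F*d,d],-1)
    return (c-f['t'])@np.array(f['R'])
def ray(f,u,v,z):
    F=f['color'].shape[0]/2/np.tan(np.radians(f['fov_y'])/2);R=np.array(f['R'])
    o=-R.T@f['t'];r=R.T@np.array([(u-f['cx'])/F,(v-f['cy'])/F,1])
    return o+r*(z-o[2])/r[2]
E
python3 - <<'E'
from h import *
import pickle
for n in('top','side'):
    f=grab(n,n+'0.png');pickle.dump(f,open(n+'0.pkl','wb'));R=np.array(f['R']);print(n,f['fov_y'],f['cx'],f['cy'],-R.T@f['t'],R.round(3).tolist(),(f['depth']==0).mean())
print(bot.observe())
E
```

```text
top 48.70638115160357 315.9541734661954 239.42354433514032 [0.24447822 0.00411174 1.39684968] [[0.007, -1.0, 0.002], [-0.975, -0.007, -0.223], [0.223, -0.0, -0.975]] 0.004192708333333333
side 56.556796027072 321.258169860287 234.05359216207927 [0.41227166 0.6525204  0.83781413] [[-0.988, -0.155, -0.016], [-0.108, 0.756, -0.646], [0.112, -0.636, -0.763]] 0.003974609375
{'clock': 0.1, 'qpos': array([ 1.03979708,  0.52196604, -0.03632   ,  1.5998999 ,  0.02116952,
        1.02109398, -0.11276097]), 'qd': array([ 0.00034831,  0.00021419, -0.0003126 , -0.00205247,  0.00093284,
       -0.00133919,  0.00057477]), 'joint_efforts': array([ 2.82593181e-03, -9.28490496e+01,  1.98373877e+00, -3.70536983e+01,
        1.80929073e-02,  5.26384480e-03,  2.12419445e-05]), 'position': array([ 0.27775761, -0.55955739,  0.20969442]), 'tool_rot': array([ 3.14154783e+00,  9.82730141e-04, -1.10999236e+00]), 'force': array([ 0.09966348,  0.70607456, -0.21850767]), 'moment': array([ 0.08083606, -0.00490645, -0.0087153 ]), 'grip_width': 0.08537536970019917}
```

View pics/top0.png

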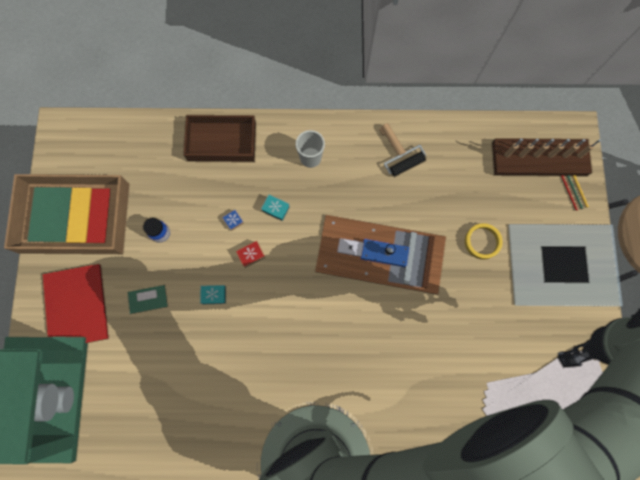

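View pics/side0.png

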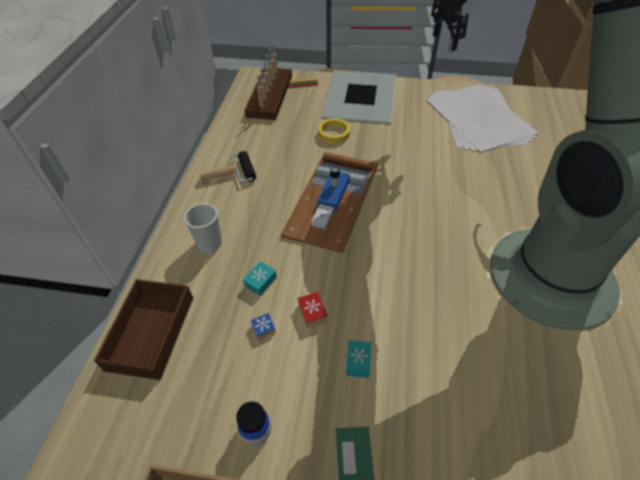

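Top view: jig centred near (380,253), with knob at (390,250). The fixed fence is at the right, near u=437, so jig +y runs left. The red block is at (250,254), spare at (232,219), ink at (156,229). The side view agrees: knob (335,175), block (312,307).

```bash
python3 - <<'E'
from h import *
import pickle
for n,box in(('top',dict(jig=(305,205,455,305),red=(232,238,270,272),knob=(375,235,405,265))),('side',dict(jig=(270,140,390,255),red=(290,285,335,328),knob=(320,160,350,195)))):
    f=pickle.load(open(n+'0.pkl','rb'));P=pts(f);hsv=cv2.cvtColor(f['color'],cv2.COLOR_RGB2HSV);H,S,V=[hsv[...,i].astype(int) for i in range(3)]
    def sub(m,b):
        k=np.zeros(m.shape,bool);x0,y0,x1,y1=b;k[y0:y1,x0:x1]=m[y0:y1,x0:x1];return k
    z=P[...,2]
    def rect(k,name,zp=None):
        c=max(cv2.findContours(k.astype(np.uint8),0,1)[0],key=cv2.contourArea)[:,0]
        if zp is None: q=P[k][:,:2]
        else: q=np.array([ray(f,u,v,zp)[:2] for u,v in c])
        r=cv2.minAreaRect((q*1000).astype(np.float32));print(n,name,'n',k.sum(),'z',np.median(z[k]).round(4),'c',np.round(r[0],1),'size',np.round(r[1],1),'ang',round(r[2],2),'med',np.median(P[k],0).round(4))
    rect(sub(((H<10)|(H>170))&(S>120)&(V>90),box['red']),'red',.030)
    rect(sub((z>.024)&((H<10)|(H>170))&(S>120)&(V>90),box['red']),'redZ')
    kb=sub((z>.0)&(V<60),box['knob']);rect(kb,'knob')
    kb=sub((z>.082),box['knob']);rect(kb,'knobZ')
    rect(sub((H>100)&(H<125)&(S>120)&(z>.03),box['jig']),'saddle')
    rect(sub((z>.007)&(z<.05)&(P[...,0]>.3),box['jig']),'jig')
    g=(abs(z-.012)<.004);rect(sub(g,box['jig']),'bed')
    rect(sub(((H<20)&(S>80)&(z>.022)&(z<.034)),box['jig']),'fixedfence')
E
```

```text
top red n 338 z 0.0295 c [518.5 178. ] size [49.5 60.8] ang 27.68 med [0.5173 0.1773 0.0295]
top redZ n 315 z 0.0298 c [386.9 107.3] size [348.6  60.9] ang 28.2 med [0.5176 0.1773 0.0298]
top knob n 14 z 0.086 c [ 514.2 -176.1] size [14.2  5.1] ang 44.05 med [ 0.5143 -0.175   0.086 ]
top knobZ n 41 z 0.0882 c [384.9 -97.3] size [ 24.9 345.5] ang 58.29 med [ 0.5176 -0.1795  0.0882]
top saddle n 779 z 0.0387 c [ 389.3 -121.3] size [122.2 363.1] ang 67.7 med [ 0.5203 -0.1713  0.0387]
top jig n 6925 z 0.013 c [ 527.2 -170.4] size [267.  402.9] ang 0.12 med [ 0.52   -0.1661  0.013 ]
top bed n 4468 z 0.0117 c [ 526.4 -180.3] size [266.5 373.4] ang 0.44 med [ 0.5172 -0.152   0.0117]
top fixedfence n 252 z 0.0277 c [ 502.8 -290.7] size [ 13.8 139.9] ang 79.88 med [ 0.4999 -0.2899  0.0277]
side red n 477 z 0.0297 c [519.7 177.4] size [47.7 65.4] ang 27.81 med [0.5189 0.1796 0.0297]
side redZ n 457 z 0.0297 c [457.5 394.8] size [ 54.4 520.4] ang 15.92 med [0.5184 0.1806 0.0297]
side knob n 166 z 0.0222 c [ 517.1 -242.2] size [ 67.7 140.4] ang 17.08 med [ 0.5241 -0.2871  0.0222]
side knobZ n 49 z 0.0882 c [463.7 231.7] size [ 22.6 847.7] ang 7.97 med [ 0.519  -0.174   0.0882]
side saddle n 578 z 0.038 c [488.7 210.9] size [ 73.3 893.3] ang 5.13 med [ 0.5192 -0.1604  0.038 ]
side jig n 5503 z 0.0121 c [ 519.5 -202.9] size [406.4 171.5] ang 82.16 med [ 0.5233 -0.1346  0.0121]
side bed n 3868 z 0.0113 c [ 520.3 -199. ] size [398.5 171. ] ang 82.16 med [ 0.5221 -0.1136  0.0113]
side fixedfence n 222 z 0.0264 c [ 501.5 -291.8] size [ 20.2 139.7] ang 79.66 med [ 0.5    -0.2897  0.0264]
```

```bash
cat > m.py <<'E'
from h import *
import pickle
for n in('top','side'):
    f=pickle.load(open(n+'0.pkl','rb'));P=pts(f);hsv=cv2.cvtColor(f['color'],cv2.COLOR_RGB2HSV);H,S=hsv[...,0].astype(int),hsv[...,1];z=P[...,2]
    def show(name,k,c,r):
        k=k&(np.hypot(P[...,0]-c[0],P[...,1]-c[1])<r)
        k=cv2.morphologyEx(k.astype(np.uint8),cv2.MORPH_OPEN,np.ones((2,2)))>0
        q=P[k];b=cv2.minAreaRect((q[:,:2]*1000).astype(np.float32));print(n,name,len(q),'c',np.round(b[0],1),'s',np.round(b[1],1),'a',round(b[2],1),'mean',q.mean(0).round(4))
    show('knob',z>.084,(.52,-.18),.03)
    show('saddle',(z>.034)&(z<.043)&(H>100)&(H<125)&(S>120),(.52,-.16),.12)
    show('jig',(z>.008)&(z<.05),(.52,-.17),.21)
    show('fence',(H<20)&(S>80)&(z>.022)&(z<.034),(.5025,-.291),.08)
    show('steel',(S<90)&(z>.022)&(z<.034),(.51,-.24),.08)
    show('red',(z>.02)&((H<10)|(H>170))&(S>120),(.519,.178),.05)
    show('spare',(z>.015)&(H>100)&(H<130)&(S>100),(.61,.23),.05)
E
python3 m.py
```

```text
top knob 14 c [ 515.7 -182.7] s [20.5 11.9] a 68.2 mean [ 0.5137 -0.1808  0.0793]
top saddle 623 c [ 386.2 -122.2] s [122.5 359.5] a 67.1 mean [ 0.5171 -0.1774  0.0453]
top jig 6422 c [ 412.  -151.6] s [332.6 385.4] a 79.7 mean [ 0.5178 -0.1695  0.0243]
top fence 240 c [ 380.  -180.7] s [ 86.  450.2] a 47.1 mean [ 0.4939 -0.2894  0.0412]
top steel 258 c [ 391.3 -155.4] s [ 72.5 427.6] a 52.3 mean [ 0.5056 -0.242   0.0403]
top red 327 c [388.1 106.7] s [350.2  61. ] a 28.2 mean [0.5144 0.1749 0.0355]
top spare 92 c [611.3 227.1] s [34.7 35.4] a 35.3 mean [0.6085 0.2264 0.0206]
side knob 27 c [ 513.6 -201. ] s [65.8 19. ] a 74.3 mean [ 0.5189 -0.1782  0.0821]
side saddle 510 c [486.8 214.4] s [ 72.9 885.9] a 4.9 mean [ 0.5185 -0.1574  0.0402]
side jig 5350 c [520.  156.9] s [211.7 992.1] a 0.2 mean [ 0.5211 -0.1395  0.0198]
side fence 214 c [ 499.  -287.3] s [ 30.3 136. ] a 88.5 mean [ 0.4978 -0.2877  0.025 ]
side steel 140 c [ 503.9 -242. ] s [121.9  87.1] a 27.6 mean [ 0.5001 -0.2368  0.0264]
side red 462 c [519.5 170.2] s [52.7 76.9] a 27.2 mean [0.5168 0.1808 0.0287]
side spare 174 c [508.  428.1] s [ 38.6 486.4] a 27.6 mean [0.61   0.2351 0.0263]
```

```bash
sed -i '/morphologyEx/d' m.py; python3 m.py
```

```text
top knob 36 c [ 522.3 -181.4] s [23.  23.7] a 0.5 mean [ 0.5203 -0.1808  0.0889]
top saddle 676 c [ 522.1 -176. ] s [116.2  51. ] a 80.3 mean [ 0.5211 -0.1754  0.0386]
top jig 6635 c [ 518.  -154.2] s [390.9 316.8] a 52.0 mean [ 0.522  -0.1675  0.0175]
top fence 252 c [ 502.8 -290.7] s [ 13.8 139.9] a 79.9 mean [ 0.5008 -0.2902  0.0277]
top steel 301 c [ 514.3 -225.9] s [119.4 140.1] a 79.4 mean [ 0.5099 -0.2448  0.0274]
top red 330 c [519.6 178.4] s [47.5 60.9] a 28.2 mean [0.5185 0.1782 0.0293]
top spare 98 c [612.8 229.1] s [38.2 35.6] a 33.9 mean [0.6115 0.2289 0.022 ]
side knob 34 c [ 520.9 -178.4] s [22.8 18.7] a 10.0 mean [ 0.5213 -0.176   0.0882]
side saddle 521 c [ 523.1 -174.5] s [122.8  52.4] a 80.4 mean [ 0.5219 -0.1636  0.038 ]
side jig 5385 c [ 524.5 -167.4] s [333.7 160.7] a 79.7 mean [ 0.5247 -0.1458  0.0165]
side fence 222 c [ 501.5 -291.8] s [ 20.2 139.7] a 79.7 mean [ 0.501  -0.2897  0.0262]
side steel 161 c [ 507.5 -240.1] s [ 90.4 121.3] a 42.9 mean [ 0.5048 -0.2399  0.0262]
side red 465 c [519.4 177.6] s [46.3 63.4] a 26.9 mean [0.5192 0.1792 0.0296]
side spare 187 c [614.2 228.9] s [37.7 40.3] a 33.1 mean [0.614  0.2306 0.0218]
```

arm_command(targets=[[-23,-39,0,0,0,0],[-23,-39,0,0,0,0],[-23,-39,0,0,0,0],[-23,-39,0,0,0,0],[-23,-39,0,0,0,0],[-23,-39,0,0,0,0],[-23,-39,0,0,0,0],[-23,-39,0,0,0,0]], grip=75, grip_force=50)

```text
clock: 0.9
position: [0.4772, -0.2502, 0.207]
tool_rot: [3.138, 0.003, -1.121]
force: [1.0, -1.3, -0.4]
grip_width: 0.064
```

```bash
cat > go.py <<'E'
import sys
from workcell import bot
import numpy as np
from scipy.spatial.transform import Rotation as Ro
x,y,z,yaw=map(float,sys.argv[1:5])  # mm, deg
o=bot.observe();A=Ro.from_euler('xyz',o['tool_rot'])
d=A.inv().apply(np.array([x,y,z])-o['position']*1000)
B=Ro.from_euler('xyz',[180,0,yaw],degrees=True)
print('t',round(o['clock'],2),'pos',(o['position']*1000).round(1),'rot',np.degrees(o['tool_rot']).round(1),'F',o['force'].round(1),'w',round(o['grip_width']*1000,1),'q7',o['qpos'][6].round(2))
print('delta now',d.round(1),'turn',np.degrees((A.inv()*B).as_rotvec()).round(2),'| delta after turn',B.inv().apply(np.array([x,y,z])-o['position']*1000).round(1))
E
python3 go.py 522 -182 150 -100
```

```text
t 0.9 pos [ 477.2 -250.2  207. ] rot [179.8   0.2 -64.2] F [ 1.  -1.3 -0.4] w 64.0 q7 -0.81
delta now [-41.8 -70.2  56.8] turn [ 0.27  0.1  35.76] | delta after turn [-75.  -32.2  57. ]
```

arm_command(targets=[[0,0,0,0,0,8.5],[0,0,0,0,0,8.5],[0,0,0,0,0,8.5],[0,0,0,0,0,8.5],[-37,-16,20,0,0,0],[-35,-15,20,0,0,0],[0,0,0,0,0,0]])

```text
clock: 1.6
position: [0.5232, -0.1739, 0.1648]
tool_rot: [3.137, 0.003, -1.726]
force: [0.4, 0.6, -0.6]
grip_width: 0.0639
```

```bash
python3 go.py 522 -182 78 -100
```

```text
t 1.6 pos [ 523.2 -173.9  164.8] rot [179.7   0.2 -98.9] F [ 0.4  0.6 -0.6] w 63.9 q7 -1.52
delta now [ 8.4 -0.5 86.7] turn [0.29 0.15 1.13] | delta after turn [ 8.2 -0.2 86.8]
```

arm_command(targets=[[8,0,20,0.3,0.1,1.1],[0,0,25,0,0,0],[0,0,22,0,0,0],[0,0,15,0,0,0],[0,0,3,0,0,0]])

```text
clock: 2.1
position: [0.5217, -0.1817, 0.0766]
tool_rot: [3.141, 0.0, -1.743]
force: [0.3, 0.4, 0.0]
grip_width: 0.064
```

```bash
python3 go.py 522 -182 78 -100
```

```text
t 2.1 pos [ 521.7 -181.7   76.6] rot [180.    0.  -99.9] F [0.3 0.4 0. ] w 64.0 q7 -1.53
delta now [ 0.3 -0.4 -1.4] turn [0.02 0.03 0.11] | delta after turn [ 0.3 -0.4 -1.4]
```

arm_command(targets=[[0,0,0,0,0,0],[0,0,0,0,0,0],[0,0,0,0,0,0],[0,0,0,0,0,0],[0,0,0,0,0,0],[0,0,0,0,0,0]], grip=0, grip_force=20)

```text
clock: 2.7
position: [0.5226, -0.1826, 0.0793]
tool_rot: [-3.139, 0.0, -1.744]
force: [0.4, -0.4, -0.7]
grip_width: -0.0004
```

```bash
python3 - <<'E'
from h import *
f=grab('side');c=f['color'][100:270,260:420];g=grab('top');d=g['color'][190:320,310:470]
a=cv2.resize(c,(600,600*170//160)[::1],interpolation=2)[:590];cv2.imwrite('pics/c1.png',a[...,::-1])
print(bot.observe())
E
```

```text
{'clock': 2.8, 'qpos': array([ 0.23791711,  0.58599854, -0.0120973 ,  1.89913564,  0.01070155,
        0.65422065, -1.52471306]), 'qd': array([ 0.00022292,  0.0028275 ,  0.0014885 ,  0.00019034, -0.00102756,
        0.00044234,  0.00120275]), 'joint_efforts': array([ 1.44929742e-02, -8.83982348e+01,  2.80346744e+00, -2.65651774e+01,
        1.21650097e-02,  1.21341080e-03,  1.33856200e-03]), 'position': array([ 0.52258589, -0.18256491,  0.07917432]), 'tool_rot': array([-3.13928724e+00,  5.21594525e-05, -1.74407411e+00]), 'force': array([ 0.67677825,  0.04896045, -0.78466491]), 'moment': array([-0.03027834, -0.00014055,  0.02130001]), 'grip_width': 0.00012835884336373211}
```

View pics/c1.png

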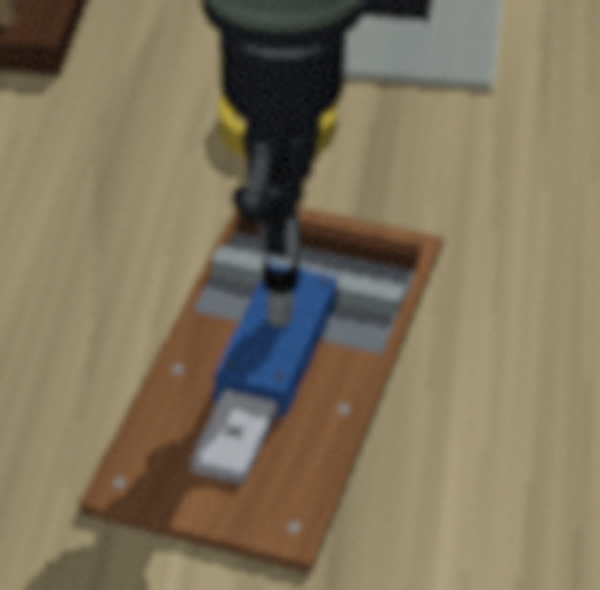

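```bash
python3 - <<'E'
from h import *
import pickle
f=grab('side');P=pts(f);f0=pickle.load(open('side0.pkl','rb'));P0=pts(f0)
for v in range(150,192,3): print(v,(P[v,335]*1000).round(),f['color'][v,335],'|',(P0[v,335]*1000).round(),f0['color'][v,335])
g=grab('top')
for n,F in (('side',f),('top',g)):
    c=F['color'][130:220,290:380] if n=='side' else F['color'][205:295,345:435]
    globals()[n]=cv2.resize(c,(400,400),interpolation=cv2.INTER_CUBIC)
cv2.imwrite('pics/c2.png',np.hstack([side,top])[...,::-1])
E
```

```text
150 [ 518. -163.  169.] [23 25 27] | [ 546. -376.   -5.] [154 142 110]
153 [ 520. -176.  150.] [17 18 21] | [ 543. -355.    0.] [146 129  99]
156 [ 516. -144.  168.] [18 20 21] | [ 540. -328.   12.] [116  80  53]
159 [ 516. -146.  156.] [21 23 25] | [ 536. -300.   25.] [71 48 31]
162 [ 519. -166.  130.] [31 34 35] | [ 534. -289.   24.] [39 24 14]
165 [ 518. -166.  121.] [34 37 38] | [ 535. -292.   10.] [62 60 61]
168 [ 519. -167.  110.] [71 77 80] | [ 533. -277.   13.] [ 92  99 103]
171 [ 527. -236.   38.] [ 71  85 110] | [ 528. -238.   37.] [ 71  87 110]
174 [ 519. -173.   85.] [ 9 13  9] | [ 519. -172.   86.] [10  9 12]
177 [ 519. -171.   77.] [27 27 26] | [ 519. -174.   75.] [25 27 26]
180 [ 520. -178.   60.] [80 87 86] | [ 520. -179.   59.] [81 86 86]
183 [ 519. -174.   53.] [75 81 78] | [ 519. -175.   52.] [78 83 81]
186 [ 519. -176.   41.] [60 70 82] | [ 519. -176.   41.] [62 71 83]
189 [ 518. -170.   36.] [ 40  73 121] | [ 518. -167.   39.] [ 40  74 121]
```

View pics/c2.png

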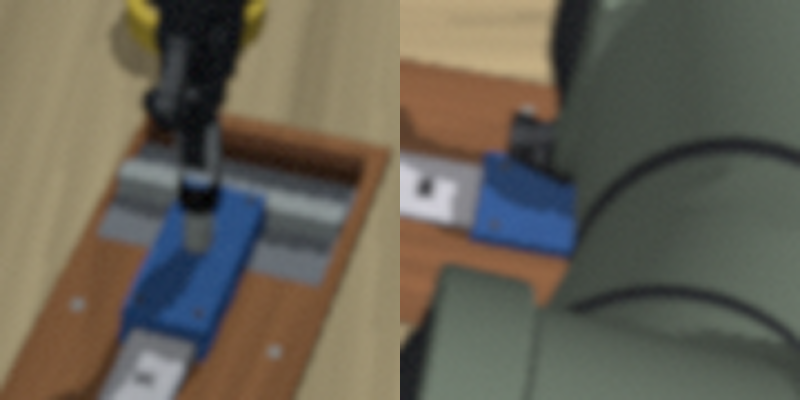

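```bash
python3 - <<'E'
from h import *
import pickle
f0=pickle.load(open('side0.pkl','rb'));f=grab('side')
def proj(f,X):
    c=np.array(f['R'])@X+f['t'];F=240/np.tan(np.radians(f['fov_y'])/2);return (c[:2]/c[2]*F+[f['cx'],f['cy']]).round(1)
print('start TCP',proj(f0,[.278,-.56,.21]),'tip',proj(f0,[.278,-.56,.193]))
print('now TCP',proj(f,[.5226,-.1826,.079]),'tip',proj(f,[.5226,-.1826,.062]),'tip40up',proj(f,[.5226,-.1826,.1]))
P=pts(f);m=(abs(P[...,0]-.522)<.06)&(abs(P[...,1]+.182)<.07)&(P[...,2]>.095)
for a in range(95,200,10):
    k=m&(abs(P[...,2]*1000-a-5)<5);q=P[k]*1000
    if len(q):print(a,len(q),q.min(0).round(),q.max(0).round())
P=pts(f0);m=(abs(P[...,0]-.278)<.08)&(abs(P[...,1]+.56)<.08)&(P[...,2]>.05)
q=P[m]*1000;print(len(q)); print(np.percentile(q,[0,2,5,50,100],axis=0).round())
c=f0['color'][0:80,410:490];cv2.imwrite('pics/c3.png',cv2.resize(c,(500,500),interpolation=cv2.INTER_CUBIC)[...,::-1])
E
```

```text
start TCP [440.6  54.7] tip [439.5  60.5]
now TCP [334.2 173.2] tip [334.1 178.2] tip40up [334.2 166.8]
95 8 [ 511. -182.   98.] [ 530. -173.  105.]
105 27 [ 510. -182.  105.] [ 533. -168.  115.]
115 30 [ 511. -182.  115.] [ 532. -165.  125.]
125 18 [ 511. -181.  126.] [ 529. -164.  134.]
135 11 [ 507. -193.  136.] [ 515. -156.  145.]
145 35 [ 504. -204.  145.] [ 538. -146.  154.]
155 28 [ 504. -216.  155.] [ 539. -136.  165.]
165 56 [ 502. -223.  165.] [ 541. -128.  175.]
175 46 [ 503. -192.  175.] [ 543. -121.  185.]
185 107 [ 499. -194.  185.] [ 543. -117.  195.]
195 90 [ 500. -196.  195.] [ 543. -126.  205.]
1257
[[ 233. -624.  241.]
 [ 237. -613.  248.]
 [ 241. -608.  254.]
 [ 272. -525.  318.]
 [ 320. -483.  372.]]
```

View pics/c3.png

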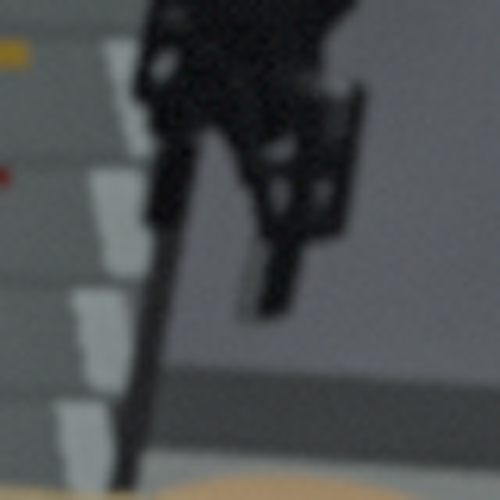

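The gripper closed empty. Both the side depth and the visible gap above the knob put the closed fingertips at z≈98 mm, while the reported TCP is z=79 mm. The start frame shows the same thing. So the real fingertips sit about 37 mm higher than the stated geometry. I'll correct for that from the picture and go down carefully.

arm_command(targets=[[0,0,0,0,0,0],[0,0,0,0,0,0],[0,0,0,0,0,0],[0,0,8,0,0,0],[0,0,8,0,0,0],[0,0,8,0,0,0],[0,0,8,0,0,0],[0,0,0,0,0,0]], grip=65)

```text
clock: 3.75
position: [0.522, -0.1823, 0.0433]
tool_rot: [-3.141, 0.0, -1.744]
force: [-0.2, -0.8, 0.1]
grip_width: 0.0556
```

```bash
python3 go.py 522 -182 44 -100; cat > tip.py <<'E'
from h import *
o=bot.observe()['position'];f=grab('side');P=pts(f)
m=(np.hypot(P[...,0]-o[0],P[...,1]-o[1])<.055)&(P[...,2]>.043)&(P[...,2]<.3)
for a in range(43,150,8):
    q=P[m&(abs(P[...,2]*1000-a-4)<4)]*1000
    if len(q):print(a,len(q),q.min(0).round(),q.max(0).round())
E
python3 tip.py
```

```text
t 3.75 pos [ 522.  -182.3   43.3] rot [-180.     0.   -99.9] F [-0.2 -0.8  0.1] w 55.6 q7 -1.53
delta now [-0.3  0.1 -0.7] turn [-0.04  0.01  0.08] | delta after turn [-0.3  0.1 -0.7]
43 5 [ 514. -179.   43.] [ 519. -175.   50.]
51 5 [ 515. -181.   51.] [ 517. -174.   58.]
59 5 [ 514. -181.   60.] [ 534. -151.   66.]
67 24 [ 506. -211.   67.] [ 530. -144.   75.]
75 40 [ 505. -209.   75.] [ 535. -139.   83.]
83 44 [ 506. -209.   84.] [ 535. -138.   91.]
91 32 [ 506. -212.   91.] [ 534. -136.   98.]
99 16 [ 506. -212.   99.] [ 534. -140.  107.]
107 11 [ 502. -214.  109.] [ 517. -138.  114.]
115 17 [ 500. -231.  115.] [ 535. -129.  123.]
123 20 [ 501. -230.  123.] [ 533. -128.  131.]
131 28 [ 499. -206.  132.] [ 521. -130.  139.]
139 26 [ 499. -206.  139.] [ 541. -145.  147.]
147 28 [ 503. -196.  147.] [ 542. -148.  155.]
```

arm_command(targets=[[0,0,0,0,0,0],[0,0,0,0,0,0],[0,0,0,0,0,0],[0,0,0,0,0,0]], grip=0, grip_force=25)

```text
clock: 4.2
position: [0.5222, -0.1838, 0.0444]
tool_rot: [-3.14, -0.001, -1.745]
force: [0.5, -0.5, -9.2]
grip_width: 0.0249
```

arm_command(targets=[[0,0,0,0,0,0],[0,0,-4,0,0,0],[0,0,-4,0,0,0],[0,0,-4,0,0,0],[0,0,-1,0,0,0]], grip=0, grip_force=50)

```text
clock: 4.7
position: [0.5221, -0.1838, 0.0579]
tool_rot: [-3.14, -0.001, -1.745]
force: [2.0, -2.5, -11.7]
grip_width: 0.024
```

```bash
python3 go.py 522 -182 44 -100; python3 tip.py|head -5
```

```text
t 4.7 pos [ 522.1 -183.8   57.9] rot [-1.799e+02 -1.000e-01 -1.000e+02] F [  2.   -2.5 -11.7] w 24.0 q7 -1.53
delta now [-1.8  0.4 13.9] turn [-0.09 -0.07  0.01] | delta after turn [-1.8  0.4 13.9]
43 18 [ 514. -182.   43.] [ 535. -139.   51.]
51 14 [ 514. -179.   51.] [ 530. -172.   59.]
59 20 [ 514. -190.   59.] [ 530. -172.   64.]
75 6 [ 509. -192.   79.] [ 528. -163.   83.]
83 27 [ 508. -200.   84.] [ 533. -156.   91.]
```

arm_command(targets=[[-4,0,0,0,0,0],[-5,0,0,0,0,0],[-5,0,0,0,0,0],[-5,0,0,0,0,0],[-5,0,0,0,0,0],[0,0,0,0,0,0]])

```text
clock: 5.35
position: [0.5267, -0.1584, 0.0577]
tool_rot: [-3.14, -0.001, -1.745]
force: [4.0, 0.1, -11.9]
grip_width: 0.0244
```

```bash
cat > car.py <<'E'
import sys
from h import *
o=bot.observe();p=o['position']*1000;y=np.array([np.cos(np.radians(80)),np.sin(np.radians(80))])
print('t',round(o['clock'],2),'pos',p.round(1),'slide',round(float((p[:2]-[522.1,-183.8])@y),1),'F along y',round(float(o['force'][:2]@y),1),'F',o['force'].round(1),'w',round(o['grip_width']*1000,1))
if len(sys.argv)>1:
    f=grab('side');P=pts(f);hsv=cv2.cvtColor(f['color'],cv2.COLOR_RGB2HSV);H,S=hsv[...,0].astype(int),hsv[...,1]
    k=(P[...,2]>.034)&(P[...,2]<.043)&(H>100)&(H<125)&(S>120)&(np.hypot(P[...,0]-.52,P[...,1]+.15)<.13);s=P[k][:,:2]*1000@y
    print('saddle front edge along y',np.percentile(s,[98,99,100]).round(1))
E
python3 car.py 1; python3 - <<'E'
from h import *
import pickle
f=pickle.load(open('side0.pkl','rb'));P=pts(f);hsv=cv2.cvtColor(f['color'],cv2.COLOR_RGB2HSV);H,S=hsv[...,0].astype(int),hsv[...,1];y=np.array([np.cos(np.radians(80)),np.sin(np.radians(80))])
k=(P[...,2]>.034)&(P[...,2]<.043)&(H>100)&(H<125)&(S>120)&(np.hypot(P[...,0]-.52,P[...,1]+.15)<.13);s=P[k][:,:2]*1000@y
print('start',np.percentile(s,[98,99,100]).round(1))
E
```

```text
t 5.35 pos [ 526.7 -158.4   57.7] slide 25.8 F along y 0.8 F [  4.    0.1 -11.9] w 24.4
saddle front edge along y [4.7 5.2 6. ]
start [-23.3 -22.  -19.5]
```

arm_command(targets=[[0,0,2,0,0,0],[0,0,1.5,0,0,0],[0,0,0,0,0,0]])

```text
clock: 5.7
position: [0.5267, -0.1583, 0.0539]
tool_rot: [-3.14, -0.001, -1.745]
force: [1.9, -0.1, -10.9]
grip_width: 0.0246
```

arm_command(targets=[[0,0,0,0,0,0],[0,0,0,0,0,0],[0,0,0,0,0,0]], grip=38)

```text
clock: 6.0
position: [0.5269, -0.1587, 0.0548]
tool_rot: [-3.139, -0.001, -1.745]
force: [0.3, -0.2, 0.1]
grip_width: 0.0322
```

```bash
python3 car.py 1; python3 tip.py
```

```text
t 6.0 pos [ 526.9 -158.7   54.8] slide 25.6 F along y -0.2 F [ 0.3 -0.2  0.1] w 32.2
saddle front edge along y [4.1 5.  6.9]
43 15 [ 519. -177.   43.] [ 534. -146.   50.]
51 16 [ 519. -156.   51.] [ 534. -146.   59.]
59 8 [ 519. -160.   59.] [ 534. -148.   64.]
75 13 [ 512. -174.   76.] [ 536. -133.   82.]
83 37 [ 512. -176.   83.] [ 538. -127.   91.]
91 43 [ 512. -175.   91.] [ 538. -125.   99.]
99 32 [ 512. -175.   99.] [ 538. -126.  107.]
107 11 [ 512. -180.  107.] [ 521. -134.  114.]
115 9 [ 510. -178.  117.] [ 545. -115.  123.]
123 49 [ 505. -203.  123.] [ 546. -107.  131.]
131 30 [ 506. -200.  132.] [ 546. -106.  139.]
139 42 [ 506. -201.  139.] [ 532. -104.  147.]
147 29 [ 505. -176.  147.] [ 545. -105.  155.]
```

arm_command(targets=[[-2,0,0,0,0,0],[-2,0,0,0,0,0],[-2,0,0,0,0,0],[-2,0,0,0,0,0]])

```text
clock: 6.5
position: [0.528, -0.1528, 0.0551]
tool_rot: [-3.138, -0.004, -1.747]
force: [-0.5, -6.9, -3.4]
grip_width: 0.0324
```

```bash
python3 car.py 1
```

```text
t 6.5 pos [ 528.  -152.8   55.1] slide 31.5 F along y -6.9 F [-0.5 -6.9 -3.4] w 32.4
saddle front edge along y [6.5 7.  8.6]
```

arm_command(targets=[[-1.5,0,0,0,0,0],[-1.5,0,0,0,0,0],[-1.5,0,0,0,0,0],[-1.5,0,0,0,0,0]])

```text
clock: 6.95
position: [0.5283, -0.1512, 0.055]
tool_rot: [-3.138, -0.009, -1.751]
force: [-0.5, -7.6, -1.7]
grip_width: 0.0325
```

```bash
python3 car.py 1
```

```text
t 6.95 pos [ 528.3 -151.2   55. ] slide 33.2 F along y -7.6 F [-0.5 -7.6 -1.7] w 32.5
saddle front edge along y [ 7.5  8.4 11.6]
```

arm_command(targets=[[-2.5,0,0,0,0,0],[-2,0,0,0,0,0],[-2,0,0,0,0,0],[-2,0,0,0,0,0]])

```text
clock: 7.4
position: [0.5292, -0.147, 0.0548]
tool_rot: [-3.137, -0.014, -1.755]
force: [0.2, -8.8, -1.7]
grip_width: 0.0327
```

arm_command(targets=[[-2,0,0,0,0,0],[-2,0,0,0,0,0],[-2,0,0,0,0,0],[-2,0,0,0,0,0]])

```text
clock: 7.8
position: [0.53, -0.1418, 0.0546]
tool_rot: [-3.137, -0.017, -1.757]
force: [-2.0, -10.3, 4.9]
grip_width: 0.0322
```

```bash
python3 car.py 1
```

```text
t 7.8 pos [ 530.  -141.8   54.6] slide 42.7 F along y -10.5 F [ -2.  -10.3   4.9] w 32.2
saddle front edge along y [18.7 19.5 21.5]
```

arm_command(targets=[[-2,0,0,0,0,0],[-2,0,0,0,0,0]])

```text
clock: 8.05
position: [0.5301, -0.1411, 0.0548]
tool_rot: [-3.137, -0.021, -1.76]
force: [-1.8, -14.9, -2.4]
grip_width: 0.0325
```

```bash
python3 car.py 1; python3 - <<'E'
from h import *
f=grab('side');c=f['color'][140:220,295:375];cv2.imwrite('pics/c4.png',cv2.resize(c,(560,560),interpolation=cv2.INTER_CUBIC)[...,::-1])
E
```

```text
t 8.05 pos [ 530.1 -141.1   54.8] slide 43.5 F along y -15.0 F [ -1.8 -14.9  -2.4] w 32.5
saddle front edge along y [18.4 18.9 19.6]
```

arm_command(targets=[[3,0,0,0,0,0],[1,0,0,0,0,0],[0,0,0,0,0,0]])

```text
clock: 8.45
position: [0.5295, -0.1446, 0.0549]
tool_rot: [-3.137, -0.021, -1.759]
force: [0.5, 0.1, 0.7]
grip_width: 0.0322
```

```bash
python3 car.py 1; python3 - <<'E'
from h import *
f=grab('side');c=f['color'][140:220,295:375];cv2.imwrite('pics/c5.png',cv2.resize(c,(560,560),interpolation=cv2.INTER_CUBIC)[...,::-1])
E
```

```text
t 8.45 pos [ 529.5 -144.6   54.9] slide 39.9 F along y 0.2 F [0.5 0.1 0.7] w 32.2
saddle front edge along y [17.4 18.1 19.1]
```

View pics/c5.png

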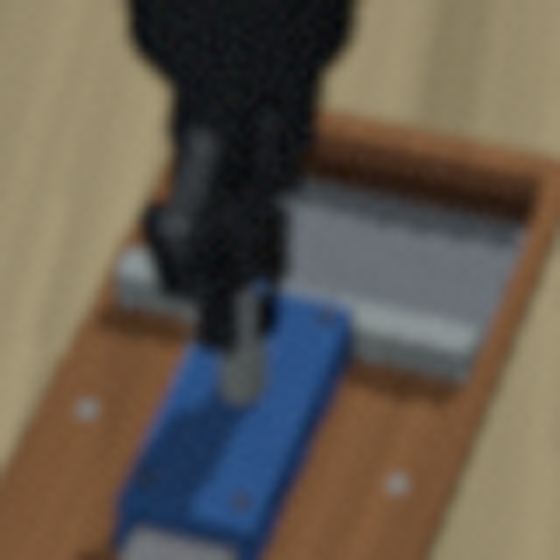

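The fence has moved about 38–40 mm, but the fingers hide the knob. I'll open and lift to check its height.

arm_command(targets=[[0,0,0,0,0,0],[0,0,0,0,0,0],[0,0,0,0,0,0],[0,0,-25,0,0,0],[0,0,-40,0,0,0],[0,0,-40,0,0,0]], grip=60)

```text
clock: 9.15
position: [0.5267, -0.1406, 0.158]
tool_rot: [3.137, -0.021, -1.758]
force: [0.8, -0.7, 0.9]
grip_width: 0.0512
```

```bash
cat > kn.py <<'E'
from h import *
import sys
f=grab('side');P=pts(f);y=np.array([np.cos(np.radians(80)),np.sin(np.radians(80))]);x=np.array([y[1],-y[0]])
J=np.stack([(P[...,:2]*1000-[523.5,-167.4])@x,(P[...,:2]*1000-[523.5,-167.4])@y],-1)
for r in ((.06,.085),(.085,.115)):
    k=(P[...,2]>r[0])&(P[...,2]<r[1])&(abs(J[...,0])<25)&(J[...,1]>0)&(J[...,1]<60)
    if k.sum():print(r,k.sum(),'z',np.percentile(P[k][:,2],[50,95,100]).round(4),'jig xy',J[k].mean(0).round(1),J[k].min(0).round(),J[k].max(0).round())
E
python3 kn.py;python3 car.py 1
```

```text
(0.06, 0.085) 54 z [0.0759 0.0836 0.0844] jig xy [-1.2 32.9] [-12.  23.] [11. 38.]
(0.085, 0.115) 32 z [0.0887 0.0912 0.0929] jig xy [-1.4 31.7] [-12.  18.] [12. 38.]
t 9.2 pos [ 529.4 -141.1  164.2] slide 43.4 F along y -0.5 F [ 3.9 -1.2  9.3] w 51.1
saddle front edge along y [17.7 18.1 19.1]
```

The knob top is at 92 mm, so the pin is home. The carriage is at about 40 mm. Now for the block.

arm_command(targets=[[0,0,0,0,0,-8.5],[0,0,0,0,0,-8.5],[0,0,0,0,0,-8.5],[0,0,0,0,0,-8.5],[0,0,0,0,0,-8.5],[0,0,0,0,0,-8.5],[0,0,0,0,0,-8.5],[0,0,0,0,0,-8.5]], grip=78)

```text
clock: 10.05
position: [0.5298, -0.1402, 0.1624]
tool_rot: [3.125, -0.012, -0.554]
force: [0.1, -0.5, -0.0]
grip_width: 0.0665
```

arm_command(targets=[[0,0,0,0,0,-8.5],[0,0,0,0,0,-8.5],[0,0,0,0,0,-8.5],[0,0,0,0,0,-8.5],[0,0,0,0,0,-8.5],[0,0,0,0,0,-8.5],[0,0,0,0,0,-8.5]])

```text
clock: 10.75
position: [0.5292, -0.1398, 0.1611]
tool_rot: [3.124, 0.009, 0.496]
force: [0.2, -0.4, 0.6]
grip_width: 0.067
```

```bash
python3 go.py 519.5 178 120 27.6
```

```text
t 10.75 pos [ 529.2 -139.8  161.1] rot [179.    0.5  28.4] F [ 0.2 -0.4  0.6] w 67.0 q7 0.32
delta now [ 143.  -284.8   34.7] turn [1.03 0.51 0.79] | delta after turn [ 138.7 -286.1   41.1]
```

arm_command(targets=[[20,-41,0,1.0,0.5,0.8],[20,-41,0,0,0,0],[20,-41,0,0,0,0],[20,-41,0,0,0,0],[20,-41,0,0,0,0],[20,-41,15,0,0,0],[16,-35,15,0,0,0],[0,0,0,0,0,0]])

```text
clock: 11.55
position: [0.5164, 0.1821, 0.1277]
tool_rot: [-3.139, -0.001, 0.483]
force: [0.2, -0.3, -0.2]
grip_width: 0.0668
```

```bash
python3 go.py 519.5 178 -13 27.6
```

```text
t 11.55 pos [516.4 182.1 127.7] rot [-1.799e+02 -1.000e-01  2.770e+01] F [ 0.2 -0.3 -0.2] w 66.8 q7 -0.31
delta now [  0.6   5.4 140.7] turn [-0.12 -0.08  0.09] | delta after turn [  0.8   5.1 140.7]
```

arm_command(targets=[[0.7,5.2,15,0,0,0],[0,0,40,0,0,0],[0,0,35,0,0,0],[0,0,10,0,0,0],[0,0,0,0,0,0]])

```text
clock: 12.05
position: [0.52, 0.1763, 0.0228]
tool_rot: [-3.14, -0.001, 0.483]
force: [-0.6, -0.7, 0.1]
grip_width: 0.0666
```

```bash
python3 go.py 519.5 178 -13 27.6; sed -i 's/\.043)/.033)/' tip.py; python3 tip.py | head -4
```

```text
t 12.05 pos [520.  176.3  22.8] rot [-1.799e+02 -1.000e-01  2.770e+01] F [-0.6 -0.7  0.1] w 66.6 q7 -0.41
delta now [ 0.3 -1.7 35.8] turn [-0.1  -0.07  0.09] | delta after turn [ 0.3 -1.8 35.8]
43 1 [490. 163.  51.] [490. 163.  51.]
51 19 [477. 150.  54.] [557. 206.  59.]
59 38 [475. 153.  59.] [564. 205.  67.]
67 36 [475. 153.  67.] [560. 206.  75.]
```

arm_command(targets=[[0,-1.5,15,0,0,0],[0,0,14,0,0,0],[0,0,6,0,0,0],[0,0,0,0,0,0]])

```text
clock: 12.5
position: [0.522, 0.1775, -0.0104]
tool_rot: [-3.141, -0.007, 0.481]
force: [-0.1, 0.6, -0.1]
grip_width: 0.0664
```

arm_command(targets=[[0,0,0,0,0,0],[0,0,0,0,0,0],[0,0,0,0,0,0],[0,0,0,0,0,0]], grip=0, grip_force=30)

```text
clock: 12.9
position: [0.5227, 0.1779, -0.0091]
tool_rot: [-3.141, -0.008, 0.481]
force: [0.2, 0.5, -1.2]
grip_width: 0.0457
```

```bash
python3 go.py 519.5 178 -13 27.6
```

```text
t 12.9 pos [522.7 177.9  -9.1] rot [-180.    -0.5   27.6] F [ 0.2  0.5 -1.2] w 45.7 q7 -0.44
delta now [-2.9 -1.6  3.9] turn [-0.01 -0.47 -0.02] | delta after turn [-2.8 -1.6  3.9]
```

arm_command(targets=[[0,0,-20,0,0,0],[0,0,-40,0,0,0],[0,0,-40,0,0,0],[0,0,-25,0,0,8],[0,0,0,0,0,8],[0,0,0,0,0,8],[0,0,0,0,0,8],[0,0,0,0,0,6]], grip_force=40)

```text
clock: 13.7
position: [0.5218, 0.1772, 0.1226]
tool_rot: [-3.134, -0.007, -0.205]
force: [-0.5, -0.1, -1.5]
grip_width: 0.0453
```

```bash
python3 go.py 510.5 -246.6 110 -10
```

```text
t 13.7 pos [521.8 177.2 122.6] rot [-179.6   -0.4  -11.8] F [-0.5 -0.1 -1.5] w 45.3 q7 -0.89
delta now [ 75.2 417.3  10.2] turn [-0.4  -0.41 -1.76] | delta after turn [ 62.5 419.3  12.6]
```

arm_command(targets=[[7,42,0,-0.4,-0.4,-1.7],[6,43,0,0,0,0],[6,43,0,0,0,0],[6,43,0,0,0,0],[6,43,0,0,0,0],[6,43,0,0,0,0],[6,43,0,0,0,0],[6,43,0,0,0,0]])

```text
clock: 14.5
position: [0.5087, -0.1733, 0.1237]
tool_rot: [-3.138, -0.004, -0.167]
force: [0.1, 0.2, -0.8]
grip_width: 0.0451
```

```bash
python3 go.py 510.5 -246.6 60 -10
```

```text
t 14.5 pos [ 508.7 -173.3  123.7] rot [-179.8   -0.2   -9.6] F [ 0.1  0.2 -0.8] w 45.1 q7 -0.18
delta now [13.8 72.2 63.5] turn [-0.21 -0.21  0.41] | delta after turn [14.6 71.9 63.7]
```

arm_command(targets=[[7,36,0,0,0,0.4],[7,36,0,0,0,0],[0,0,0,0,0,0]])

```text
clock: 14.8
position: [0.508, -0.2565, 0.1238]
tool_rot: [-3.14, -0.004, -0.182]
force: [0.5, 0.0, -1.1]
grip_width: 0.045
```

```bash
python3 go.py 510.5 -246.6 40 -10; python3 - <<'E'
from h import *
o=bot.observe()['position'];f=grab('side');P=pts(f);hsv=cv2.cvtColor(f['color'],cv2.COLOR_RGB2HSV);H,S=hsv[...,0].astype(int),hsv[...,1]
y=np.array([.1736,.9848]);x=np.array([y[1],-y[0]]);q=P[(P[...,2]>.1)&(P[...,2]<.2)&(((H<8)|(H>172))&(S>130))&(np.hypot(P[...,0]-o[0],P[...,1]-o[1])<.06)]*1000
j=np.stack([(q[:,:2]-[524.5,-167.3])@x,(q[:,:2]-[524.5,-167.3])@y,q[:,2]],1)
print(len(j),j.min(0).round(1),j.max(0).round(1),np.median(j,0).round(1))
E
```

```text
t 14.8 pos [ 508.  -256.5  123.8] rot [-179.9   -0.2  -10.4] F [ 0.5  0.  -1.1] w 45.0 q7 -0.04
delta now [  0.3 -10.1  83.9] turn [-0.07 -0.24 -0.45] | delta after turn [  0.7 -10.2  83.8]
200 [ -26.2 -123.2  158.9] [ 21.5 -56.6 196.9] [  0.7 -79.7 162.6]
```

arm_command(targets=[[0,-9,10,0,0,-0.4],[0,0,30,0,0,0],[0,0,30,0,0,0],[0,0,10,0,0,0],[0,0,0,0,0,0]])

```text
clock: 15.35
position: [0.5121, -0.2366, 0.0409]
tool_rot: [-3.136, -0.006, -0.165]
force: [0.7, -0.7, -0.2]
grip_width: 0.0449
```

```bash
python3 go.py 510.2 -248 4 -10; python3 - <<'E'
from h import *
f=grab('side');c=f['color'][110:220,290:400];g=grab('top');d=g['color'][190:300,350:460]
cv2.imwrite('pics/c6.png',np.hstack([cv2.resize(a,(400,400),interpolation=cv2.INTER_CUBIC) for a in(c,d)])[...,::-1])
E
```

```text
t 15.35 pos [ 512.1 -236.6   40.9] rot [-179.7   -0.3   -9.5] F [ 0.7 -0.7 -0.2] w 44.9 q7 -0.12
delta now [-0.2 11.7 36.8] turn [-0.29 -0.32  0.54] | delta after turn [ 0.1 11.5 36.9]
```

View pics/c6.png

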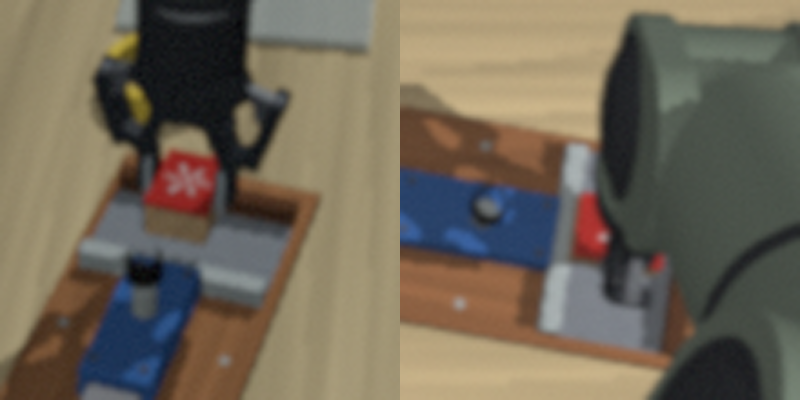

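Left half: the red block (180,185) is held over the open bay, in front of the steel fence. Tool y is about 11 mm off, so I'll correct that before lowering.

arm_command(targets=[[0,6,0,-0.3,-0.3,0.5],[0,5,0,0,0,0],[0,0,0,0,0,0],[0,0,0,0,0,0]])

```text
clock: 15.85
position: [0.5124, -0.2501, 0.0459]
tool_rot: [3.139, -0.007, -0.176]
force: [-0.5, 0.4, -1.7]
grip_width: 0.0447
```

```bash
python3 go.py 510.2 -248 4 -10; cat > bl.py <<'E'
from h import *
y=np.array([.1736,.9848]);x=np.array([y[1],-y[0]])
for n in('side','top'):
    f=grab(n);P=pts(f);hsv=cv2.cvtColor(f['color'],cv2.COLOR_RGB2HSV);H,S=hsv[...,0].astype(int),hsv[...,1]
    q=P[(P[...,2]>.03)&(P[...,2]<.11)&(((H<8)|(H>172))&(S>130))&(np.hypot(P[...,0]-.51,P[...,1]+.246)<.06)]*1000
    if len(q)<10: print(n,len(q));continue
    j=np.stack([(q[:,:2]-[524.5,-167.3])@x,(q[:,:2]-[524.5,-167.3])@y,q[:,2]],1)
    k=j[:,2]>np.median(j[:,2])-4;j=j[k];print(n,len(j),'min',j.min(0).round(1),'max',j.max(0).round(1),'med',np.median(j,0).round(1),'rect',cv2.minAreaRect(j[:,:2].astype(np.float32)))
    A=np.c_[j[:,:2],np.ones(len(j))];print(' plane tilt',np.linalg.lstsq(A,j[:,2],rcond=None)[0][:2].round(3))
E
python3 bl.py
```

```text
t 15.85 pos [ 512.4 -250.1   45.9] rot [179.8  -0.4 -10.1] F [-0.5  0.4 -1.7] w 44.7 q7 -0.11
delta now [-2.9 -1.8 41.8] turn [ 0.15 -0.38 -0.07] | delta after turn [-2.6 -1.7 41.9]
side 191 min [ -21.8 -113.7   81.3] max [ 25.6 -49.7  94.7] med [  5.  -71.2  84.7] rect ((3.1328659057617188, -81.27552795410156), (45.776817321777344, 65.6664047241211), 3.8555891513824463)
 plane tilt [0.021 0.011]
top 116 min [ -24.1 -110.7   80.7] max [ 23.6 -50.1 110. ] med [ -5.  -59.1  84.6] rect ((-11.152925491333008, -73.24833679199219), (70.50626373291016, 39.905372619628906), 54.364253997802734)
 plane tilt [-0.056  0.018]
```

arm_command(targets=[[-1,0,12,0,0,0],[0,0,12,0,0,0],[0,0,6,0,0,0],[0,0,0,0,0,0]])

```text
clock: 16.35
position: [0.511, -0.2495, 0.0124]
tool_rot: [3.139, -0.005, -0.175]
force: [-0.3, -0.5, -0.4]
grip_width: 0.045
```

```bash
python3 go.py 511.5 -249.5 4 -10; python3 bl.py
```

```text
t 16.35 pos [ 511.  -249.5   12.4] rot [179.9  -0.3 -10.1] F [-0.3 -0.5 -0.4] w 45.0 q7 -0.13
delta now [ 0.5 -0.1  8.4] turn [ 0.13 -0.31 -0.05] | delta after turn [ 0.5 -0.1  8.4]
side 189 min [ -24.9 -114.1   47.4] max [ 23.6 -48.   96.8] med [  3.6 -71.4  51.4] rect ((3.5044641494750977, -81.17643737792969), (46.20787048339844, 68.45513153076172), 17.978355407714844)
 plane tilt [-0.088  0.009]
top 102 min [ -29.7 -112.    48.3] max [ 22.6 -49.7 110. ] med [ -7.2 -58.7  52.5] rect ((-11.563783645629883, -72.50057983398438), (70.51419067382812, 40.99749755859375), 57.672054290771484)
 plane tilt [-0.265  0.09 ]
```

Centred, with the underside about 9 mm above the bed. Lowering.

arm_command(targets=[[0,0,4,0,0,0],[0,0,3,0,0,0],[0,0,1,0,0,0],[0,0,1,0,0,0],[0,0,0,0,0,0]])

```text
clock: 16.95
position: [0.5121, -0.2499, 0.0043]
tool_rot: [3.139, -0.008, -0.176]
force: [-0.5, 0.5, -0.1]
grip_width: 0.0449
```

arm_command(targets=[[0,0,1.5,0,0,0],[0,0,0,0,0,0]])

```text
clock: 17.15
position: [0.5122, -0.25, 0.0028]
tool_rot: [3.139, -0.008, -0.176]
force: [-0.6, -0.1, -1.0]
grip_width: 0.0449
```

arm_command(targets=[[0,0,0,0,0,0],[0,0,0,0,0,0],[0,0,0,0,0,0],[0,0,0,0,0,0]], grip=75)

```text
clock: 17.55
position: [0.5123, -0.2501, 0.0031]
tool_rot: [3.139, -0.008, -0.176]
force: [-0.2, 0.8, -0.0]
grip_width: 0.0643
```

arm_command(targets=[[0,0,-10,0,0,0],[0,0,-25,0,0,0],[0,0,-40,0,0,0],[0,0,-40,0,0,0],[0,0,-40,0,0,0],[0,-40,0,0,0,0],[0,-45,0,0,0,0],[0,-45,0,0,0,0]])

```text
clock: 18.35
position: [0.5332, -0.1241, 0.1694]
tool_rot: [3.137, -0.011, -0.186]
force: [1.0, -0.6, -0.0]
grip_width: 0.0643
```

arm_command(targets=[[0,-45,0,0,0,0],[0,-45,0,0,0,0],[0,-45,0,0,0,0],[0,0,0,0,0,0],[0,0,0,0,0,0]])

```text
clock: 18.85
position: [0.5588, 0.021, 0.1736]
tool_rot: [3.139, -0.016, -0.178]
force: [0.7, -0.6, 0.9]
grip_width: 0.0641
```

```bash
sed -i 's/>.03)&(P\[...,2\]<.11)/>.034)\&(P[...,2]<.06)/' bl.py; python3 bl.py; python3 kn.py; python3 - <<'E'
from h import *
f=grab('side');c=f['color'][110:260,260:410];g=grab('top');d=g['color'][180:330,310:460]
cv2.imwrite('pics/c7.png',np.hstack([cv2.resize(a,(400,400),interpolation=cv2.INTER_CUBIC) for a in(c,d)])[...,::-1])
print(bot.observe()['force'])
E
```

```text
side 143 min [ -22.4 -116.2   36.9] max [ 16.9 -50.2  46.5] med [ -9.6 -83.2  40.9] rect ((-3.125896453857422, -83.11091613769531), (39.107913970947266, 66.2342300415039), 0.9993574619293213)
 plane tilt [0.01  0.003]
top 287 min [ -22.2 -111.9   37.4] max [ 24.  -50.1  49.7] med [  0.2 -79.8  41.6] rect ((0.7621841430664062, -80.75875854492188), (45.98441696166992, 61.5893440246582), 1.1206375360488892)
 plane tilt [0.012 0.011]
(0.06, 0.085) 28 z [0.0717 0.0811 0.0836] jig xy [-3.4 31.5] [-11.  26.] [ 9. 39.]
(0.085, 0.115) 1 z [0.088 0.088 0.088] jig xy [-11.8  28.3] [-12.  28.] [-12.  28.]
[ 0.22392586 -0.31754297  0.25624459]
```

View pics/c7.png

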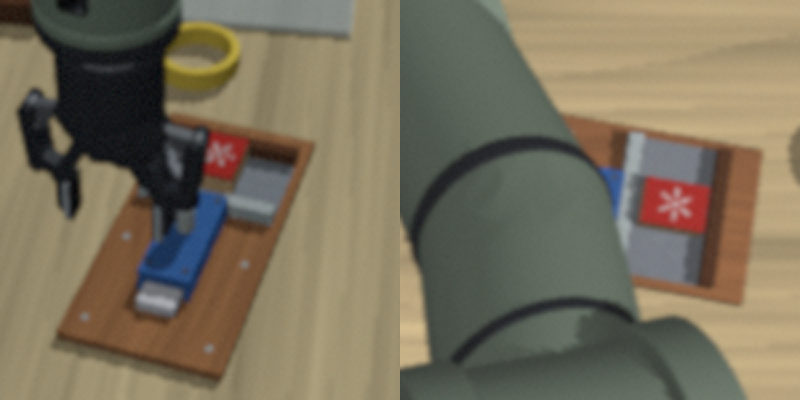

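The block lies flat in the bay, in the middle and clear of both fences. Handing in.

```bash
python3 -c "
from workcell import bot
print(bot.job_done(), bot.observe()['clock'])"
```

```text
the job is handed in; nothing more can be done
the job is handed in; nothing more can be done
```

The fence is locked in the next hole and the red-faced block lies flat in the bay, red face up. I handed the job in at about 19 s of the 54 s allowed; no verdict is reported.

**What I did:** I pulled the plunger knob up about 14 mm and slid the fence about 26 mm. Then I let the knob go so the pin rode on the bar, and nudged it with one open finger until the pin dropped. I gripped the block across its 46 mm side and set it down between the fences.

**Last checks:**
- **Pin:** with the gripper lifted clear, the knob top measured about 92 mm, so the pin is home. The fence had moved about 40 mm. The most force I read along the slide was 15 N.
- **Block:** from the top view its middle is at jig x ≈ 1 mm, y ≈ -81 mm, about 1° off square. The red face is at about 41.6 mm (42 expected) and tilted about 0.016 rad.
- **Robot:** it was touching nothing, with near-zero force.

**What failed or disagreed:**
- **First knob grasp:** it closed on air above the knob. The camera showed the fingertips about 37 mm higher than the stated tool geometry says, so I corrected heights from the picture after that.
- **Final side view:** the arm partly hid the block and knob, so only the top view gives full block numbers. The knob's height was last seen clearly before I placed the block.
- **Bystanders:** I did not measure their positions at the end; no move was planned near them and no force reading suggested contact.

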